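# Open the pressure cap of the cooler's reservoir

## Robot

A 7-joint arm with a two-finger parallel gripper is mounted at the origin on a cart in front of the work surface, level with it; the furniture and walls round the work are solid. World frame = base frame: x ahead of the robot, y to its left, z up, the work surface at z = 0. Lengths are in m, angles in degrees, forces in N, time in s.
With the tool pointing down it reaches from about 0.35 to 0.9 m from the base axis. Payload 19.9 kg.
Tool frame: the origin (TCP) lies on the front face of the gripper's body, between the roots of the fingers; the fingertips stand 97 mm ahead of it and the grasp point (between the pads) lies 78 mm ahead of it; z points along the fingers, y is the line along which they close (so a half turn about z gives the same grasp; the last joint's range is limited). The gripper opens to 94 mm and grips with 3 to 60 N. Pads are 16 mm wide; open, the fingers measure 119 mm over their backs; the gripper's body (75 mm by 177 mm) begins 78 mm behind the grasp point.
Start: joints at [72.451, 23.915, -0.59, 92.452, 0.269, 63.638, -3.037], TCP at [0.164, -0.603, 0.303] pointing down, gripper open.
Joint ranges: [-161.28, 161.28], [-22.2, 115.67], [-73.04, 71.86], [3.21, 147.25], [-68.34, 248.33], [10.77, 114.83], [-161.83, 161.83]. Speed limits (degrees/s): [108.29, 108.29, 136.94, 136.94, 172.46, 172.46, 172.46].

## Interface

Orientations are given as [roll, pitch, yaw] about the fixed x, y, z axes, in that order (R = Rz(yaw) Ry(pitch) Rx(roll)).
In Python, from bench import robot gives the robot as it stands. Calls block until the motion is done:
- robot.goto(position, orientation): joint-space move of the TCP to a pose.
- robot.servo_line(position, max_speed=0.15, ori=None, stop_force=None): straight line of the TCP; ori=None keeps the orientation; max_speed is the mean speed in m/s. With stop_force (N) it stops when the force on the tool has changed by that much, and returns True; else False.
- robot.goto_joints(angles): joint-space move.
- robot.open() and robot.gripper_close(force=None): open the fingers fully, or close them until they stop; force is the grip in N (None keeps the last).
- robot.hold(seconds).
- robot.solve_ik(position, orientation): joint angles nearest the present ones, or None.
- robot.state(): the state.
- robot.capture(name): name is "scene" or "side" or "wrist"; returns (picture, depth): 480x640x3 uint8, red, green, blue; 480x640 float32, m along the optical axis (not along the pixel's ray), 0 where there is no reading.
- robot.camera_params(name): a dict with "vertical_fov" (degrees; the focal length in pixels is half the picture's height over the tangent of half this angle, whatever the lens; pixels are square), "cx", "cy" (the principal point, pixels), "pose" (4x4, takes a point from camera to world coordinates). Camera axes: x right, y down, z forward; pixel columns grow to the right and rows downward; lengths in m; the calibration is good to about 2 mm. The wrist camera is an equidistant fisheye: a pixel r from the principal point sees the ray r / f radians off the axis. A picture is of the moment at which its call begins: read the wrist's pose just before it. camera_params takes no time and is no camera call; for the wrist camera it gives the pose at the moment of the call.
A pose or a line that the arm cannot do raises robot.Unreachable and nothing moves.
- robot.job_done(): hands the job in; it is judged then, once.
Trained networks look in the newest picture that a camera, given by its name, has taken for a name from the list of things; names that differ only in an ending like _2 or _b are one class to them, and where a whole thing is asked for, a point or a joint stands for the part that bears it (a point fixed in the world has none). Each returns a list of dicts, best first, with "score" (0 to 1); they miss things now and then, are a little off and sometimes report something else, mostly with a low value. They report only what shows in the picture. A call takes as long as a camera call. They do not tell look-alikes from the thing itself.
- robot.silhouettes(camera, name): "pixels" (480x640 bool, what is visible of it) and "point" ([column, row] in pixels, amid what is visible of it).
- robot.mark_of(camera, name): "point" ([column, row] in pixels: a listed point, or the origin of a listed thing).
The state is a dict: "time_s": time; "q": joint angles; "dq": joint speeds; "effort": joint torques, N m; "eef_pos": TCP position; "ee_rot": TCP orientation; "ft_force": force on the tool from outside, world axes, zero at the start; "torque": the same for the moment, N m; "opening": finger opening in m; "finger_force": force on a finger pad.
Only numpy, scipy, OpenCV 4.12 (cv2) and the standard library are available. Lean on these libraries where they do the work, as an engineer would, in place of code of your own. Each camera call takes 0.05 s, during which the arm holds its last target. There are 200 camera calls.

## Task

Open the bench cooler's reservoir for topping up: turn its pressure cap anticlockwise (seen from above) to the first stop without pressing it and wait there about a second for it to vent, then press the cap down, feeling for how far it goes, and turn it on past the stop until it comes free. Lift it off and set it down gently, upright, in the empty square tray. Use moderate force on the neck throughout, and do not knock over or push away the vial and the eyepiece that stand close by.

Things in the scene. Friction and masses are not known exactly. Their poses are not given: they have to be found in the camera images.
- reservoir: fixed white tank 136 x 116 mm, 60 mm high; origin at the centre of its underside, z up. On its middle stands a round aluminium filler neck, 65 mm outside diameter at the rim. Two upright ribs outside the neck, on the tank's +x and -x sides, mark its two bayonet slots, which lie along the tank's x axis
- mouth (a point): centre of the neck's mouth, 96 mm above the table, axes as the reservoir; the adjustable rim lies up to 3 mm above or below it. The closed cap's origin is 78 mm above the table (its disc 7 mm above the mouth), its bar 1.05 to 1.3 rad clockwise of the ribs; a stop prevents turning much further clockwise. The cap has 1.5 to 3 mm of sideways play in neck and slots
- cap: pressure cap, about 90 g, 57 mm high; origin at the centre of its underside, z up, x along its grip bar; same after half a turn. From below: gasket (30 mm diameter, 0 to 6 mm), steel cross bar along x, its ends the lugs (52 x 8 mm, 6 to 11 mm), stem (30 mm diameter), black disc (66 mm diameter, 25 to 31 mm), grip bar above it (54 mm along x, 14 mm thick along y, 31 to 57 mm)
- grip_bar (a point): middle of the grip bar, 45 mm above the cap's origin, axes as the cap. A spring seat under the cap pushes it up: pushing it down takes about 5 N to begin and 0.3 N more for each mm (under 9 N before the hard bottom)
- first_stop (a point): one of two stop teeth hidden in the neck, 26 mm from its axis, about 9 mm below the mouth. Turned anticlockwise unpressed, the lugs meet them with the bar still about 0.65 rad clockwise of the ribs. Teeth and rim are one adjustable ring, set differently each time: the lugs pass below the teeth when pressed 2 to 8 mm; 2 mm deeper (4 to 10 mm) the disc meets the rim, a hard bottom to be felt
- rib (a point): top of the rib on the reservoir's +x side, 35 mm from the neck's axis, 5 mm below the mouth. With the bar in line with the ribs (within 0.1 rad) the slots are open upward: there the spring lifts the released cap 4 mm and it can be drawn straight up (its underside is 18 mm below the mouth when closed). A hard end stop lies 0.1 to 0.15 rad past the ribs
- tray: loose empty square white plastic tray, 110 x 110 mm, 14 mm high, floor and walls 3 mm thick; origin at the centre of its underside
- vial: bystander: capped glass vial, 27 mm diameter, 64 mm high, standing loose behind the tray; origin at the centre of its underside
- eyepiece: bystander: black eyepiece, 38 mm diameter, 50 mm high, standing loose behind the reservoir; origin at the centre of its underside
Not all that is in view belongs to the job. Leave any green or purple look-alike of the cap alone.

How it is judged (in metres and radians):
On the way, in this order (a step that is already met when the one before it is completed fails the run):
1. the cap rests at the first stop (bar 0.58 to 0.76 rad short of the ribs) and is not pressed (less than 1 mm down) for half a second (angle between the x axis of cap and the x axis of reservoir, either way round between 0.58 and 0.76 rad and z of cap in the frame of reservoir between 0.077 and 0.08 m), for 0.5 s.
2. the cap is pressed down more than 1.5 mm in the neck (z of cap in the frame of reservoir below 0.0765 m and horizontal distance between cap and mouth below 0.005 m).
3. the cap has been turned past the stop and stands in line with the ribs, still in the neck (angle between the x axis of cap and the x axis of reservoir, either way round below 0.2 rad and horizontal distance between cap and mouth below 0.006 m and z of cap in the frame of reservoir below 0.086 m).
4. the cap is lifted clear of the neck (z of cap in the frame of reservoir above 0.1 m).
At the end, for the whole second after the job is handed in: the cap stands upright (within 0.1 rad) and at rest on the floor of the tray, inside its walls (axis within 40 mm of the tray's centre), and the tray still lies flat on the table (z of cap in the frame of tray between 0 and 0.007 m and horizontal distance between cap and tray below 0.04 m and angle between cap's own z axis and vertical below 0.1 rad and linear speed of cap below 0.02 m/s and height (world z) of tray below 0.004 m); the robot touches nothing.
It fails at once if the neck is strained: cap and reservoir press on each other with more than 40 N (contact force between cap and reservoir above 40 N).
It fails at once if the cap is dropped or slammed into the tray: faster than 0.4 m/s just above it (linear speed of cap above 0.4 m/s and horizontal distance between cap and tray below 0.06 m and z of cap in the frame of tray below 0.04 m).
It fails at once if the vial or the eyepiece is pushed more than 30 mm or knocked over (distance of any of vial, eyepiece from where it was at the start of the episode above 0.03 m or angle between any of vial, eyepiece's own z axis and vertical above 0.5 rad).
It also fails if it takes over 64 s, if anything falls off the work surface, if the arm or the gripper's body presses on something with over 40 N, if the wrist force passes 120 N, or if a joint passes its speed limit or range.

## Working session

There is one attempt and no reset: what is moved stays moved. The work goes in short steps, each a Python script; the robot and the scene stay as the last script left them, time stands still between calls to the robot, and variables do not carry over. Pictures are saved under pics/ and viewed, at most 10 in all, crops included, and the job is handed in when it is done.

```bash
mkdir -p pics; ls; cat > h.py <<'E'
import numpy as np, cv2
from bench import robot
def f(p): return 240/np.tan(np.radians(p['vertical_fov'])/2)
def ray(cam,uv,p=None):
    p=p or robot.camera_params(cam); x,y=uv[0]-p['cx'],uv[1]-p['cy']; F=f(p)
    if cam=='wrist':
        r=np.hypot(x,y); t=r/F; d=np.array([x/r*np.sin(t),y/r*np.sin(t),np.cos(t)]) if r>0 else np.array([0,0,1.])
    else: d=np.array([x/F,y/F,1.])
    T=np.array(p['pose']); return T[:3,3], T[:3,:3]@(d/np.linalg.norm(d)), T
def at_z(cam,uv,z,p=None):
    o,d,_=ray(cam,uv,p); return o+d*(z-o[2])/d[2]
def tri(rs):
    A=np.zeros((3,3));b=np.zeros(3)
    for o,d in rs:
        P=np.eye(3)-np.outer(d,d);A+=P;b+=P@o
    x=np.linalg.solve(A,b); return x,[np.linalg.norm((np.eye(3)-np.outer(d,d))@(x-o)) for o,d in rs]
E
python3 - <<'E'
from h import *
ims=[]
for c in ('scene','side'):
    im,d=robot.capture(c); cv2.imwrite(f'pics/{c}0.png',im[:,:,::-1])
    for n in ('reservoir','mouth','cap','grip_bar','rib','tray','vial','eyepiece'):
        r=robot.mark_of(c,n); print(c,n,[(np.round(q['point']).tolist(),round(q['score'],2)) for q in r[:3]])
E
```

```text
pics
scene reservoir [([333.0, 276.0], 0.6)]
scene mouth [([333.0, 230.0], 0.94)]
scene cap [([346.0, 228.0], 0.76), ([332.0, 235.0], 0.64), ([431.0, 284.0], 0.56)]
scene grip_bar [([429.0, 260.0], 0.86), ([347.0, 210.0], 0.8), ([329.0, 213.0], 0.68)]
scene rib [([316.0, 223.0], 0.68), ([332.0, 214.0], 0.54)]
scene tray [([265.0, 323.0], 0.96)]
scene vial [([214.0, 313.0], 0.66)]
scene eyepiece [([290.0, 255.0], 0.94)]
side reservoir [([321.0, 319.0], 0.98)]
side mouth [([324.0, 266.0], 0.88)]
side cap [([387.0, 362.0], 0.97), ([239.0, 348.0], 0.95), ([322.0, 276.0], 0.63)]
side grip_bar [([321.0, 252.0], 0.7), ([239.0, 321.0], 0.63), ([393.0, 339.0], 0.59)]
side rib [([341.0, 264.0], 0.76)]
side tray [([313.0, 273.0], 0.56)]
side vial [([344.0, 267.0], 0.61)]
side eyepiece [([384.0, 312.0], 0.95), ([319.0, 319.0], 0.26)]
```

View pics/scene0.png

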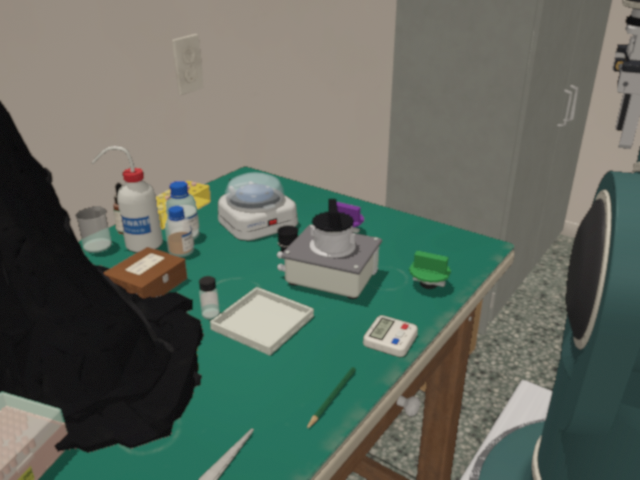

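View pics/side0.png

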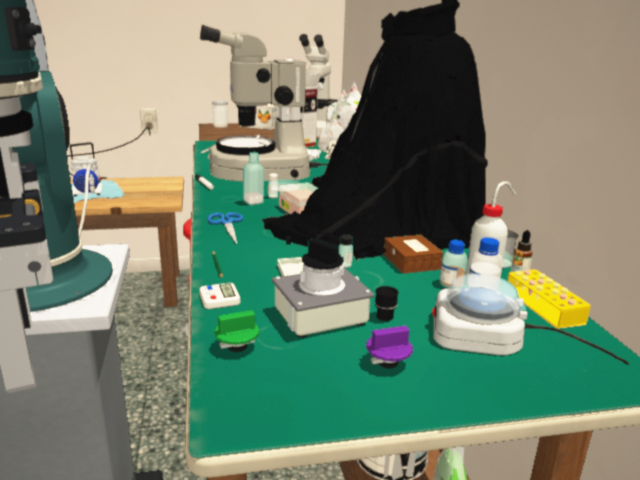

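```bash
python3 - <<'E'
from h import *
S=lambda uv:ray('scene',uv)[:2]; D=lambda uv:ray('side',uv)[:2]
for n,a,b in (('mouth',(333,230),(324,266)),('res',(333,276),(321,319)),('bar',(329,213),(321,252)),('eye',(290,255),(384,312)),('tray',(265,323),(313,273)),('vial',(214,313),(344,267))):
    x,e=tri([S(a),D(b)]); print(n,x.round(3),np.round(e,4))
print('tray z0',at_z('scene',(265,323),0), 'vial', at_z('scene',(214,313),0), 'rib',at_z('scene',(316,223),.091),at_z('side',(341,264),.091))
for c in('scene','side'): print(c,np.array(robot.camera_params(c)['pose']).round(2).tolist())
E
```

```text
mouth [ 0.503 -0.22   0.092] [0.0027 0.0027]
res [ 0.502 -0.225 -0.002] [0.0007 0.0007]
bar [ 0.502 -0.215  0.119] [0.0036 0.0036]
eye [ 0.606 -0.233  0.004] [0.004 0.004]
tray [ 0.516 -0.056  0.   ] [0.0048 0.0048]
vial [ 0.59  -0.027 -0.   ] [0.0008 0.0008]
tray z0 [ 0.50983584 -0.05388314  0.        ] vial [ 0.59089252 -0.02785428  0.        ] rib [ 0.53671185 -0.22284102  0.091     ] [ 0.53542748 -0.21008411  0.091     ]
scene [[-0.82, -0.28, 0.51, 0.01], [-0.58, 0.39, -0.72, 0.5], [0.0, -0.88, -0.48, 0.55], [0.0, 0.0, 0.0, 1.0]]
side [[0.98, -0.05, 0.19, 0.32], [-0.19, -0.39, 0.9, -1.04], [0.03, -0.92, -0.39, 0.48], [0.0, 0.0, 0.0, 1.0]]
```

```bash
python3 - <<'E'
from h import *
s=robot.state(); print(s['ee_rot'],s['ft_force'],s['opening'])
for y in (-170,-150,-120,-90,-60,-30,0,30,60,90,120,150,180):
    q=robot.solve_ik([.5,-.22,.21],[180,0,y]); print(y,None if q is None else np.round(q,0))
robot.goto([.46,-.2,.36],[180,0,0] if robot.solve_ik([.46,-.2,.36],[180,0,0]) is not None else s['ee_rot'])
p=robot.camera_params('wrist'); im,d=robot.capture('wrist'); cv2.imwrite('pics/w0.png',im[:,:,::-1])
print(robot.state()['time_s'],np.array(p['pose']).round(3).tolist(),robot.state()['q'])
for n in ('mouth','grip_bar','rib','tray','vial','eyepiece'):
    r=robot.mark_of('wrist',n); z=dict(mouth=.096,grip_bar=.123,rib=.091).get(n,0)
    print(n,[(np.round(q['point']).tolist(),round(q['score'],2),at_z('wrist',q['point'],z,p).round(3).tolist()) for q in r[:3]])
E
```

```text
[-1.79996420e+02  4.44504072e-03  1.51717469e+01] [-0.45814965  0.9558636   0.29713308] 0.09415505832412704
-170 [ 53.  28. -41. 107.  22.  53. 101.]
-150 [ 67.  37. -62. 107.  38.  60. 109.]
-120 [ 67.  37. -62. 107.  38.  60. 139.]
-90 [  18.   22.    3.  109.   -1.   49. -158.]
-60 [  23.   22.   -3.  109.    1.   49. -131.]
-30 [  27.   22.   -8.  108.    4.   49. -103.]
0 [ 32.  23. -14. 108.   7.  50. -76.]
30 [ 36.  23. -20. 108.  10.  50. -48.]
60 [ 41.  24. -25. 108.  13.  51. -21.]
90 [ 45.  25. -31. 108.  16.  51.   7.]
120 [ 47.  26. -34. 108.  18.  52.  35.]
150 [ 48.  26. -34. 108.  18.  52.  65.]
180 [ 52.  27. -39. 108.  21.  53.  92.]
2.775 [[-0.001, -0.973, -0.232, 0.527], [-1.0, 0.001, 0.0, -0.201], [-0.0, 0.232, -0.973, 0.443], [0.0, 0.0, 0.0, 1.0]] [ 35.78151111   8.83468217 -17.43758579 105.16408653   2.88098126
  66.44090876 -72.68896086]
mouth []
grip_bar [([347.0, 185.0], 0.85, [0.502, -0.223, 0.123]), ([477.0, 119.0], 0.78, [0.565, -0.341, 0.123]), ([404.0, 308.0], 0.7, [0.387, -0.279, 0.123])]
rib [([333.0, 144.0], 0.66, [0.538, -0.212, 0.091])]
tray [([202.0, 169.0], 0.96, [0.514, -0.054, 0.0])]
vial [([176.0, 109.0], 0.91, [0.591, -0.021, 0.0])]
eyepiece [([354.0, 89.0], 0.86, [0.607, -0.239, 0.0])]
```

```bash
python3 - <<'E'
import cv2
im=cv2.imread('pics/w0.png'); c=im[60:300,240:460]; cv2.imwrite('pics/w0c.png',cv2.resize(c,None,fx=2.5,fy=2.5,interpolation=3))
E
```

```text
(no output)
```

View pics/w0c.png

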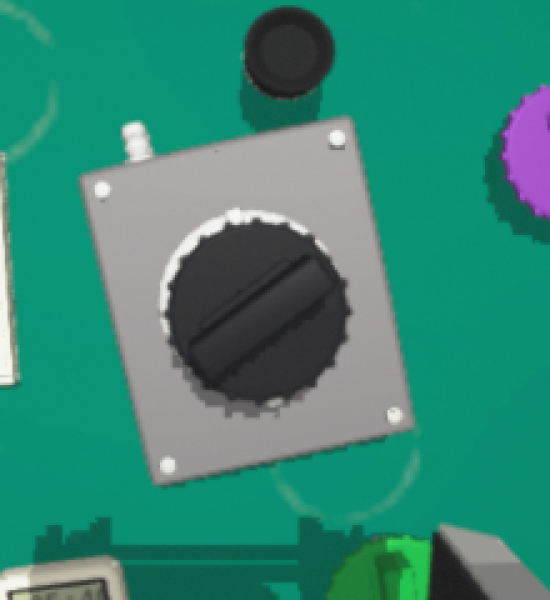

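```bash
cat >> h.py <<'E'
def cloud(cam='wrist'):
    p=robot.camera_params(cam); im,d=robot.capture(cam); F=f(p)
    v,u=np.mgrid[:480,:640]; x,y=u-p['cx'],v-p['cy']; r=np.hypot(x,y)+1e-9; t=r/F
    k=np.tan(np.minimum(t,1.4))/r if cam=='wrist' else 1/F
    P=np.stack([x*k*d,y*k*d,d],-1); T=np.array(p['pose']); W=P@T[:3,:3].T+T[:3,3]; W[d<=0]=np.nan
    return im,W,p
def rect(W,z0,z1,c,r):
    m=(W[...,2]>z0)&(W[...,2]<z1)&(np.hypot(W[...,0]-c[0],W[...,1]-c[1])<r); Q=W[m]
    (cx,cy),(w,h),_=R=cv2.minAreaRect((Q[:,:2]*1000).astype(np.float32))
    b=cv2.boxPoints(R); e=[b[1]-b[0],b[2]-b[1]]; L=max(e,key=np.linalg.norm); a=np.degrees(np.arctan2(L[1],L[0]))
    a=(a+90)%180-90
    return np.array([cx,cy])/1000,sorted([w,h]),a,np.median(Q[:,2]),len(Q)
E
python3 - <<'E'
from h import *
p0=None
for pos,yaw in (([.46,-.2,.36],0),([.47,-.20,.33],-40)):
    robot.goto(pos,[180,0,yaw]); im,W,p=cloud()
    print('bar',rect(W,.125,.16,(.502,-.222),.04)); print('tank',rect(W,.05,.07,(.502,-.222),.1)); print('tray',rect(W,.006,.02,(.512,-.054),.085))
    r=[ (ray('wrist',q['point'],p)[:2]) for q in robot.mark_of('wrist','grip_bar') if np.linalg.norm(at_z('wrist',q['point'],.123,p)[:2]-[.502,-.222])<.03]
    if p0 and r: print(tri([p0[0],r[0]]))
    p0=r
    for n in('rib','tray','vial','eyepiece'):
        z={'rib':.091}.get(n,0); print(n,[at_z('wrist',q['point'],z,p).round(3).tolist() for q in robot.mark_of('wrist',n)[:2]])
cv2.imwrite('pics/w1.png',im[:,:,::-1]);print(robot.state()['time_s'],robot.state()['ft_force'])
E
```

```text
bar (array([ 0.5011395 , -0.22001649]), [14.744341850280762, 54.22151565551758], np.float32(-52.68801), np.float64(0.1356561708380199), 1119)
tank (array([ 0.51536914, -0.21668417]), [116.87114715576172, 166.6390380859375], np.float32(12.87561), np.float64(0.06083847382506588), 10090)
tray (array([ 0.52666675, -0.05279031]), [111.34630584716797, 137.47206115722656], np.float32(2.869629), np.float64(0.01406346418251092), 1389)
rib [[0.536, -0.216, 0.091]]
tray [[0.514, -0.05, 0.0]]
vial [[0.591, -0.025, 0.0]]
eyepiece [[0.609, -0.238, 0.0]]
bar (array([ 0.50104401, -0.22019011]), [14.649439811706543, 54.266151428222656], np.float32(-52.810555), np.float64(0.13571100142893602), 1310)
tank (array([ 0.51566101, -0.21684514]), [117.21813201904297, 167.18972778320312], np.float32(12.858871), np.float64(0.06082409185725651), 11668)
tray (array([ 0.52661475, -0.05273862]), [111.80648040771484, 137.4345245361328], np.float32(2.485878), np.float64(0.013850198074997933), 1211)
(array([ 0.49902196, -0.21833264,  0.12591209]), [np.float64(0.0007466088237761791), np.float64(0.0007466088237762646)])
rib [[0.537, -0.217, 0.091]]
tray [[0.517, -0.051, 0.0]]
vial [[0.589, -0.021, 0.0]]
eyepiece [[0.608, -0.238, 0.0]]
4.6583 [ 0.39398882 -0.09633497 -0.00379445]
```

```bash
python3 - <<'E'
from h import *
c=[.501,-.2201]; Y=-52.75
robot.goto([*c,.29],[180,0,Y])
print(robot.servo_line([*c,.2095],.08,stop_force=6), robot.state()['eef_pos'])
robot.gripper_close(25); robot.hold(.2)
s=robot.state(); t0=s['torque'][2]; print(s['opening'],s['ft_force'].round(2),s['torque'].round(3),s['time_s'])
y=Y
while y<-25:
    y=min(y+(4 if y<-34 else 1.5),-25); robot.servo_line([*c,.2095],.05,ori=[180,0,y]); s=robot.state()
    print(round(y,1),s['ft_force'].round(1),s['torque'].round(2),round(s['time_s'],2),s['ee_rot'][2].round(1))
    if abs(s['torque'][2]-t0)>.35 and y>-32: break
E
```

```text
False [ 0.50122572 -0.2201734   0.20995979]
0.013566600794351456 [-0.55 -0.26  1.64] [0.062 0.166 0.076] 7.55
-48.8 [-0.5 -0.   1.4] [ 0.1  -0.02  0.09] 7.8 -48.8
-44.8 [0.  0.5 0.3] [ 0.15 -0.07  0.04] 8.05 -44.9
-40.8 [ 0.7  0.2 -0.3] [ 0.15 -0.14  0.06] 8.3 -40.9
-36.8 [ 1.2 -1.1  1.5] [ 0.18 -0.11  0.02] 8.55 -37.0
-32.8 [ 0.3 -0.3  1.7] [ 0.16 -0.14  0.07] 8.8 -33.0
-31.2 [ 0.2 -0.6  1.6] [ 0.05 -0.07  0.02] 9.05 -31.4
-29.8 [ 1.4 -0.1  1.2] [ 0.11 -0.1   0.01] 9.3 -29.8
-28.2 [-0.1  0.9  1.2] [ 0.13 -0.11  0.05] 9.55 -28.3
-26.8 [-0.2 -0.6  1.3] [ 0.1  -0.12 -0.01] 9.8 -26.8
-25.2 [0.2 0.3 2.3] [ 0.13 -0.12  0.03] 10.05 -25.3
-25 [0.4 1.1 1.9] [ 0.1  -0.1  -0.02] 10.3 -25.0
```

```bash
python3 - <<'E'
from h import *
c=[.501,-.2201]
for y in (-24,-23,-22.):
    robot.servo_line([*c,.2095],.05,ori=[180,0,y]); s=robot.state()
    print(y,s['ft_force'].round(1),s['torque'].round(2),round(s['ee_rot'][2],1))
    if s['torque'][2]<-.25 or s['torque'][2]>.3: break
robot.hold(1.2); s=robot.state(); print(s['torque'].round(2),s['time_s'],s['opening'])
im,W,p=cloud(); cv2.imwrite('pics/w2.png',cv2.resize(im[80:480,120:520,::-1],None,fx=1.5,fy=1.5))
print(rect(W,.128,.142,c,.04))
E
```

```text
-24 [0.3 0.2 2.8] [-0.01 -0.11 -0.01] -24.0
-23 [ 0.7 -0.8  1.7] [-0.06 -0.09 -0.1 ] -23.0
-22.0 [ 0.4 -1.3  1.8] [-0.15 -0.04 -0.25] -22.0
[-0.49  0.05 -0.25] 12.25 0.013479382676420782
(array([ 0.50412308, -0.22370993]), [35.57182693481445, 48.66312789916992], np.float32(-0.21504974), np.float64(0.13568999004119642), 3617)
```

View pics/w2.png

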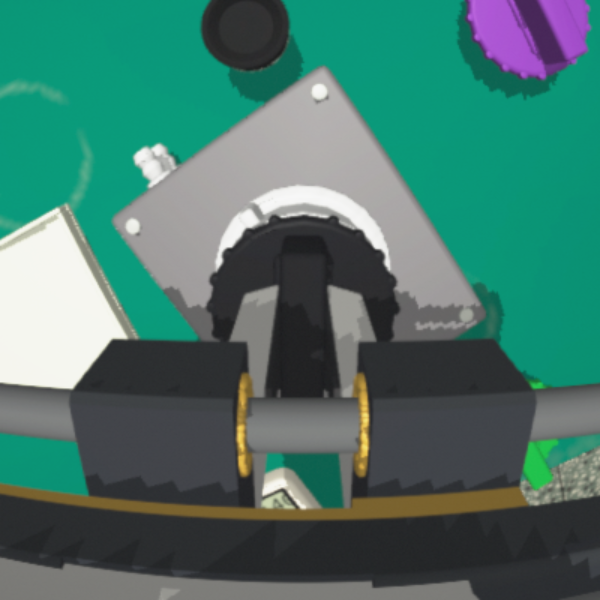

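```bash
python3 - <<'E'
from h import *
c=[.501,-.2201]
robot.servo_line([*c,.2095],.05,ori=[180,0,-24]); robot.gripper_close(40); robot.hold(.2)
print(robot.state()['ft_force'].round(1))
hit=False; z=.2095
while z>.1975 and not hit:
    z-=.001; hit=robot.servo_line([*c,z],.008,stop_force=None); s=robot.state(); F=s['ft_force'][2]
    print(round(z,4),s['eef_pos'][2].round(4),s['ft_force'].round(1)); hit=F>14
print(hit,s['time_s'],s['opening'])
E
```

```text
[-0.4 -1.   3.6]
0.2085 0.2085 [-1.1 -1.3  4.3]
0.2075 0.2075 [-1.4 -0.9  4.3]
0.2065 0.2065 [-1.2 -0.6  4.4]
0.2055 0.2055 [-0.8  0.2  4.9]
0.2045 0.2046 [-1.2  0.4  4.9]
0.2035 0.2036 [-0.5  0.2  6.6]
0.2025 0.2026 [-1.5 -1.2  6.1]
0.2015 0.2024 [-6.5  1.9 19.4]
True 15.1667 0.013902962405950603
```

```bash
python3 - <<'E'
from h import *
c=[.501,-.2201]
robot.servo_line([*c,.2031],.01); robot.hold(.2); print(robot.state()['ft_force'].round(1))
y=-24
while y<12.8:
    y=min(y+(2 if y<-14 else 4),12.87); robot.servo_line([*c,.2031],.05,ori=[180,0,y]); s=robot.state()
    print(round(y,1),s['ft_force'].round(1),s['torque'].round(2),round(s['ee_rot'][2],1))
    if abs(s['torque'][2])>.5: print('blocked'); break
print(s['time_s'])
E
```

```text
[-1.  -0.3  5.8]
-22 [-0.7  0.2  4.8] [ 0.    0.13 -0.02] -22.0
-20 [ 0.3 -0.4  5.5] [0.09 0.08 0.03] -20.0
-18 [0.4 0.2 6.5] [0.1  0.02 0.01] -18.0
-16 [-1.1 -0.4  5.6] [0.14 0.   0.07] -16.0
-14 [ 0.3 -0.   5.3] [ 0.1  -0.03  0.05] -14.0
-10 [0.3 0.  5. ] [ 0.09 -0.02  0.06] -10.0
-6 [1.  0.  5.2] [0.06 0.03 0.  ] -6.0
-2 [0.3 0.7 5.3] [ 0.09 -0.05 -0.  ] -2.0
2 [0.  0.1 5.7] [ 0.03 -0.04  0.06] 2.0
6 [ 0.4 -0.2  4.3] [ 0.1  -0.04 -0.02] 6.0
10 [0.2 1.  5.8] [ 0.07 -0.05  0.01] 10.0
12.9 [-0.2 -0.2  6.4] [ 0.06 -0.04  0.04] 12.9
18.675
```

```bash
python3 - <<'E'
from h import *
c=[.501,-.2201]
for z in (.2095,.2135,.222):
    b=robot.servo_line([*c,z],.02,stop_force=12); s=robot.state(); print(z,b,s['eef_pos'].round(4),s['ft_force'].round(1),s['torque'].round(2))
    if b: break
else:
    b=robot.servo_line([*c,.30],.06,stop_force=12); print(b,robot.state()['ft_force'].round(1),robot.state()['time_s'],robot.state()['opening'])
im,d=robot.capture('side'); cv2.imwrite('pics/s1.png',cv2.resize(im[150:400,200:460,::-1],None,fx=2,fy=2))
E
```

```text
0.2095 False [ 0.5011 -0.22    0.2096] [1.8 0.3 3.1] [ 0.03 -0.47  0.01]
0.2135 False [ 0.5008 -0.2201  0.2134] [-0.4  0.9  3.5] [-0.01  0.12  0.02]
0.222 False [ 0.501  -0.2201  0.222 ] [-0.3 -0.2 -1.1] [0.01 0.01 0.03]
False [ 0.5  1.1 -1. ] 21.5167 0.013824988360710541
```

View pics/s1.png

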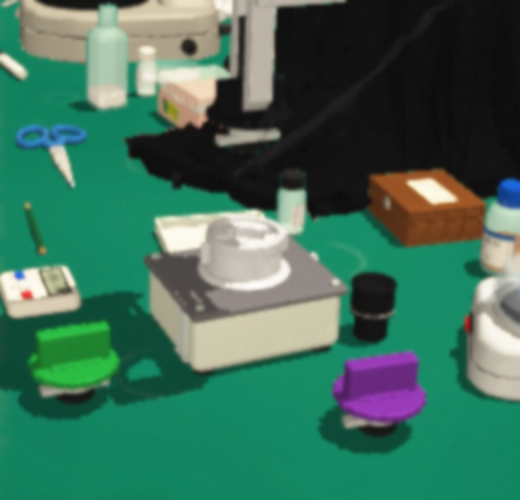

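```bash
python3 - <<'E'
from h import *
t=[.511,-.0535]
robot.servo_line([*t,.30],.12,ori=[180,0,3]); robot.servo_line([*t,.155],.08)
b=robot.servo_line([*t,.129],.015,stop_force=3.5); s=robot.state(); print(b,s['eef_pos'].round(4),s['ft_force'].round(1))
robot.open(); robot.hold(.3); robot.servo_line([*t,.30],.1)
robot.goto([.43,-.08,.36],[180,0,3]); im,W,p=cloud(); cv2.imwrite('pics/w3.png',im[:,:,::-1])
print('bar',rect(W,.05,.07,t,.04),'tray',rect(W,.008,.02,t,.08),robot.state()['time_s'])
E
```

```text
True [ 0.5111 -0.0535  0.1344] [-1.1 -0.6  8. ]
bar (array([ 0.51150095, -0.0540299 ]), [13.52531909942627, 54.05116653442383], np.float32(2.642456), np.float64(0.06069886635781402), 722) tray (array([ 0.52357697, -0.05303749]), [110.50161743164062, 130.14984130859375], np.float32(2.4654312), np.float64(0.014452770386061464), 1201) 30.2583
```

View pics/w3.png

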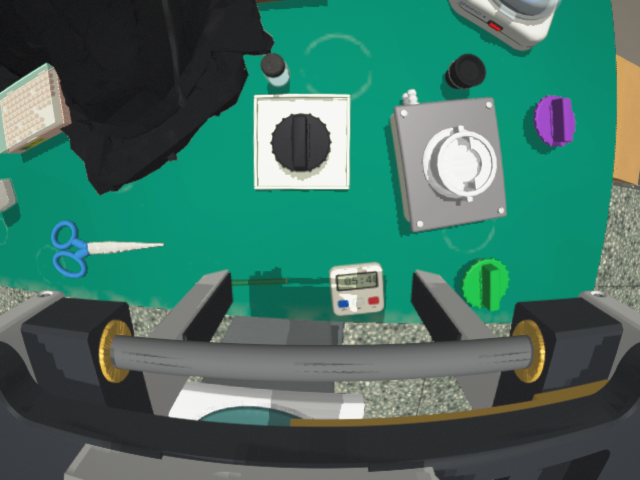

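The cap stands upright in the middle of the tray at about (301,142). Its top is 60.7 mm high, as expected for the cap on the tray floor. The vial (273,68) and eyepiece (467,70) are standing where they were.

```bash
python3 -c "
from bench import robot
print(robot.job_done())"
```

```text
the job is handed in; nothing more can be done
None
```

The job is handed in, and no verdict came back: the cap was vented about a second at the first stop, pressed about 7 mm to the hard bottom, turned past the stop and lifted off, and now stands upright in the middle of the tray with the vial and eyepiece still standing.

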